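# Pack the last tin and latch the case

## Robot

A 6-joint arm with a two-finger parallel gripper is mounted at the origin on the work surface. World frame = base frame: x ahead of the robot, y to its left, z up, the work surface at z = 0. Lengths are in m, angles in rad, forces in N, time in s.
With the tool pointing down it reaches from about 0.35 to 0.85 m from the base axis. Payload 8.1 kg.
Tool frame: the origin (TCP) lies on the centre line of the jaws, within the pads' length; the fingertips stand ctrl.tip_reach ahead of it and the grasp point (between the pads) lies 3 mm ahead of it (ctrl.tip_reach is the distance from the TCP to the fingertips, in m); z points along the fingers, y is the line along which they close (so a half turn about z gives the same grasp; the last joint's range is limited). The gripper opens to 85 mm and grips with 20 to 120 N. Pads are 22 mm wide; open, the fingers measure 114 mm over their backs; the gripper's body (76 mm by 85 mm) begins 54 mm behind the grasp point. The pads swing forward as they close: fully open they stand 13 mm farther back than shut.
Start: joints at [-1.227, 0.13, 1.488, -0, 1.523, -0.085], TCP at [0.249, -0.546, 0.253] pointing down, gripper open.
Joint ranges: [-2.96, 2.96], [-0.89, 2.26], [0.02, 2.5], [-1.34, 4.48], [0, 2.73], [-2.66, 2.66]. Speed limits (rad/s): [2.39, 2.39, 2.79, 3.14, 3.14, 3.14].

## Interface

Orientations are given as a unit quaternion [x, y, z, w].
In Python, from plant import ctrl, optics gives the robot as it stands.
- The arm moves only by the tool move_arm, never from a script. Its argument "plan" is a list of rows, each an object of numbers: "gripper": the opening, from 0 (shut) to 1 (fully open); "tx", "ty", "tz": the shift along the world's x, y, z in m; "twist": the turn about the world's z in degrees. A call has 1 to 20 rows; each row is the pose to reach, as a shift and turn from the pose commanded when the call began; what a row does not reach only later rows make up. A row lasts 1/8 s, in which the tool goes at most 62.5 mm and 10.7 degrees, less where a joint would pass 70% of its speed; a pose out of reach is approached as far as the arm can. A call with a gripper value outside its range is refused whole. The fingers move at their own pace and stop on an object; "newtons" is the grip in N (left out, the last holds). Time passes only in rows, so rows that repeat a pose let the fingers close. It gives the time, the measured TCP pose, the force, the opening and the grip force at its end, in the units of the state.
- ctrl.state(): the state, without advancing time (a new reading comes with each control period).
- optics.camera(name): name is "side" or "top" or "wrist"; returns a dict with "color" (400x640x3 uint8, red, green, blue), "z_map" (400x640 float32, m along the optical axis (not along the pixel's ray), 0 where there is no reading), "fov_y" (degrees; the focal length in pixels is half the picture's height over the tangent of half this angle, whatever the lens; pixels are square), "cx", "cy" (the principal point, pixels), "view" (4x4, takes a point from world to camera coordinates). Camera axes: x right, y down, z forward; pixel columns grow to the right and rows downward; lengths in m; the calibration is good to about 2 mm. A picture is of the moment at which its call begins.
- ctrl.close_job(): hands the job in; it is judged then, once.
The state is a dict: "time": time; "q": joint angles; "joint_velocities": joint speeds; "tau": joint torques, N m; "tool_pos": TCP position; "eef_rot": TCP orientation; "wrist_force": force on the tool from outside, world axes, zero at the start; "wrist_torque": the same for the moment, N m; "finger_gap": opening from 0.0 (shut) to 1.0 (fully open); "grasp_force": force on a finger pad.
Only numpy, scipy, OpenCV 4.12 (cv2) and the standard library are available. Lean on these libraries where they do the work, as an engineer would, in place of code of your own. Each camera call takes 0.05 s, during which the arm holds its last target. There are 200 camera calls.

## Task

Stand the gold tin upright in the free middle pocket of the packing case, set down without dropping it; then shut the lid fully, and only then swing the red hasp over the staple until it lies flat on the lid. Leave the blue tin and the empty tin standing on the table where they are.

Things in the scene. Friction and masses are not known exactly. Their poses are not given: they have to be found in the camera images.
- tin: the tin to pack: closed gold-coloured cylinder, 64 mm diameter, 80 mm high, about 0.28 kg, standing on the table. Origin at the centre of its underside, z up along its axis
- tin_blue: closed blue tin, 64 mm diameter, 80 mm high, stands on the table near the gold one, not to be disturbed. Origin at the centre of its underside
- tin_empty: empty open bare-metal tin, 64 mm diameter, 80 mm high, stands near the gold one, not to be disturbed. Origin at the centre of its underside. The three tins swap places from run to run and stand at least 100 mm apart, centre to centre
- case: fixed plywood case, outside 330 x 136 mm along its x, y, walls 8 mm thick, 92 mm high. Origin: centre of underside; x points away from the robot (yaw within 0.3), lid hinge on +y side, hasp on -y. Three square pockets 76 mm wide in a row along x at -95, 0, +95 mm; silver tins (64 x 80 mm) fill the outer two. Load gripping along the case's x: open lid and hasp stand close on +y and -y
- pocket (a point): centre of the free middle pocket's floor (8 mm above the table), axes as the case; the cardboard insert around the pocket is 35 mm high from this floor, the case's rim 84 mm
- lid (a joint): lid angle in rad: 0 shut flat on the rim, 1.57 upright, more leans outward to the case's +y; starts between 1.95 and 2.35. The hinge is stiff: the lid stays where it is left and takes about 1 to 3 N at its free edge to close
- lid_hinge (a point): middle of the lid's hinge line (along case x), 68 mm in +y from the case's origin, 92 mm up. Lid: plywood board 330 mm long, 136 mm from hinge to free edge, 8 mm thick, underside on the hinge line, no handle: push its outer face. Shut, its top lies 100 mm above the table; a wire staple stands 13 mm out of the outer face at mid length, 20 mm from the free edge
- lid_edge (a point): middle of the lid's free edge, at half its thickness; moves with the lid
- hasp (a joint): hasp angle in rad: 0 lying flat on the shut lid with the staple through its slot, 1.57 upright, more leans outward to the case's -y; starts between 1.6 and 2.2. Stiff hinge: stays where it is left, about 1.5 N at its tip moves it. No spring or click
- hasp_hinge (a point): middle of the hasp's hinge line (along case x), on a dark bracket on the -y wall, 78 mm in -y from the case's origin, 102 mm up. Hasp: red strap 30 mm wide, 4 mm thick, hinge line at half thickness, 64 mm long from the hinge; slot from 18 to 42 mm, staple comes through at 22 to 38 mm; push and press its solid end beyond 42 mm
- hasp_tip (a point): middle of the hasp's free end, 64 mm from its hinge; moves with the hasp

How it is judged:
By the outcome, as a careful person would: the job done as asked, in the order asked, and still so for the second after the job is handed in, with the robot touching nothing.
It also fails if it takes over 70 s, if anything falls off the work surface, if the arm or the gripper's body presses on something with over 40 N, if the wrist force passes 120 N, or if a joint passes its speed limit or range.

## Working session

There is one attempt and no reset: what is moved stays moved. The work goes in short steps, Python scripts to look and compute and a tool call to move; the robot and the scene stay as the last step left them, time stands still between calls to the robot, and variables do not carry over. Pictures are saved under pics/ and viewed, at most 10 in all, crops included, and the job is handed in when it is done.

Besides the shell and the picture viewer there is one more tool, called after "Emit:" as name([rows], argument=value, ...), one row to a line, values as JSON. move_arm: Moves the arm, as the interface text tells. Its arguments: {"type":"object","properties":{"plan":{"type":"array","items":{"type":"object","properties":{"gripper":{"type":"number"},"tx":{"type":"number"},"ty":{"type":"number"},"tz":{"type":"number"},"twist":{"type":"number"}}}},"newtons":{"type":"number"}},"required":["plan"]}

```bash
ls; mkdir -p pics; cat > h.py <<'E'
import numpy as np, cv2
from plant import ctrl, optics
def cam(n):
    c=optics.camera(n); h=c["color"].shape[0]
    c["f"]=h/2/np.tan(np.radians(c["fov_y"])/2); return c
def pts(c):
    z=c["z_map"]; v,u=np.mgrid[:z.shape[0],:z.shape[1]]
    P=np.stack([(u-c["cx"])/c["f"]*z,(v-c["cy"])/c["f"]*z,z,np.ones_like(z)],-1)
    W=P@np.linalg.inv(c["view"]).T
    W[z<=0]=np.nan
    return W[...,:3]
def ray(c,u,v,h):
    M=np.linalg.inv(c["view"]); d=M[:3,:3]@np.array([(u-c["cx"])/c["f"],(v-c["cy"])/c["f"],1.])
    o=M[:3,3]; return o+d*(h-o[2])/d[2]
def save(c,name): cv2.imwrite("pics/"+name,cv2.cvtColor(c["color"],cv2.COLOR_RGB2BGR))
E
python3 - <<'E'
from h import *
print(ctrl.tip_reach); s=ctrl.state(); print(s)
for n in("top","side"):
    c=cam(n); save(c,n+"0.png"); print(n,c["f"],np.linalg.inv(c["view"]).round(3),(c["z_map"]>0).mean())
E
```

```text
pics
0.022
{'time': 0.0, 'q': array([-1.22738909e+00,  1.31139633e-01,  1.48929389e+00,  4.51672711e-05,
        1.52300963e+00, -8.54336099e-02]), 'joint_velocities': array([ 1.49563083e-04,  1.46149235e-03, -5.27330210e-04,  1.69882646e-03,
       -7.17341410e-04,  1.71783734e-05]), 'tau': array([-3.48107806e-04, -5.69407475e+01, -5.00550413e+01,  1.12700735e-05,
        1.52208062e-02,  6.27197323e-06]), 'tool_pos': array([ 0.24933199, -0.54517438,  0.25224924]), 'eef_rot': array([ 9.77099697e-01,  2.12779992e-01, -9.66454790e-05, -9.20469437e-04]), 'wrist_force': array([-0.02017247,  0.00360055,  0.14541469]), 'wrist_torque': array([-0.02088288, -0.0188097 , -0.04419309]), 'grasp_force': 0.0, 'finger_gap': 0.9976990720701193}
top 485.57980104930334 [[-0.119 -0.968  0.219  0.36 ]
 [-0.993  0.117 -0.023 -0.078]
 [-0.003 -0.22  -0.975  0.968]
 [ 0.     0.     0.     1.   ]] 0.995890625
side 393.500973490369 [[ 0.985 -0.105  0.14   0.445]
 [-0.175 -0.608  0.775 -0.693]
 [ 0.004 -0.787 -0.617  0.602]
 [ 0.     0.     0.     1.   ]] 0.99602734375
```

View pics/top0.png

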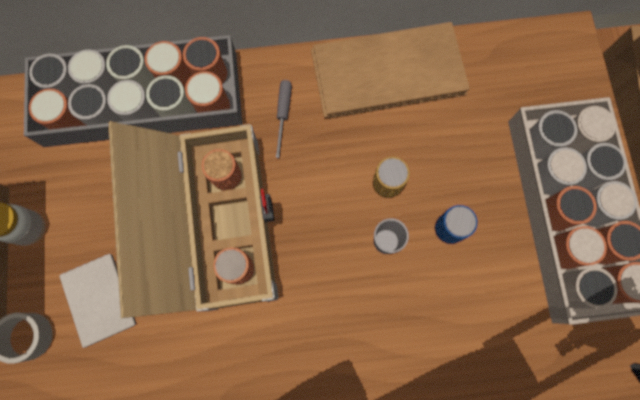

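View pics/side0.png

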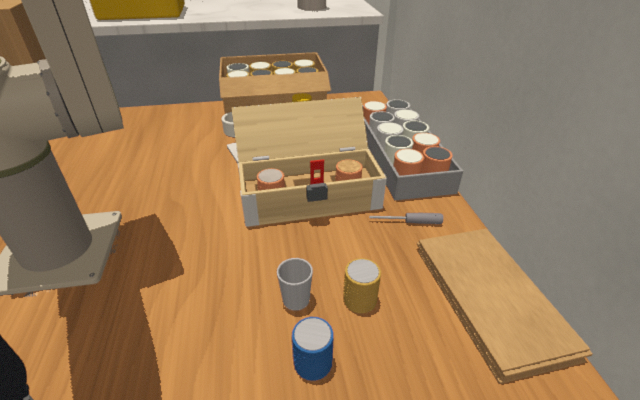

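The top view shows the gold tin near (392,175), the empty tin at (391,236) and the blue one at (457,223). The case spans (190–270, 130–305), with its lid open on the left and the red hasp at (266,205). The side view shows the same layout.

```bash
cat >> h.py <<'E'
def circ(W,cx,cy,z,r=0.05,tol=.006):
    m=(np.abs(W[...,2]-z)<tol)&(np.hypot(W[...,0]-cx,W[...,1]-cy)<r)
    P=W[m][:,:2].astype(np.float32); return cv2.minEnclosingCircle(P),P.mean(0),len(P),np.median(W[m][:,2])
E
python3 - <<'E'
from h import *
c=cam("top"); W=pts(c)
for n,(u,v) in dict(gold=(392,168),empty=(391,230),blue=(460,218)).items():
    p=ray(c,u,v,.08); print(n,p.round(3),circ(W,p[0],p[1],.08))
    hsv=cv2.cvtColor(c["color"],cv2.COLOR_RGB2HSV)
# rim
R=W[120:312,175:278]; m=(np.abs(R[...,2]-.092)<.004)
mm=np.zeros(W.shape[:2],np.uint8); mm[120:312,175:278]=m*255
n,l,st,ce=cv2.connectedComponentsWithStats(mm); k=1+st[1:,4].argmax(); print(st[k])
P=W[l==k][:,:2].astype(np.float32); b=cv2.minAreaRect(P); print("rim",b,cv2.boxPoints(b))
# lid plane
L=W[150:290,125:180].reshape(-1,3); L=L[~np.isnan(L).any(1)]
ce=np.median(L,0); n=np.linalg.svd(L-L.mean(0),full_matrices=False)[2][2]; print("lid",ce,n,np.degrees(np.arccos(abs(n[2]))))
red=((hsv[...,0]<8)|(hsv[...,0]>172))&(hsv[...,1]>190)&(hsv[...,2]>90); red[:, :245]=0; red[:,285:]=0
print("red",red.sum(),np.nanmin(W[red],0),np.nanmax(W[red],0))
c2=cam("side");W2=pts(c2);h=cv2.cvtColor(c2["color"],cv2.COLOR_RGB2HSV)
red=((h[...,0]<6)|(h[...,0]>172))&(h[...,1]>200)&(h[...,2]>90); red[:,:305]=0;red[:,330:]=0;red[:150]=0;red[200:]=0
Q=W2[red]; print("red side",red.sum(),np.nanpercentile(Q,[2,50,98],axis=0)); ys,xs=np.where(red);print(xs.min(),xs.max(),ys.min(),ys.max())
lo=Q[Q[:,2]<np.nanpercentile(Q[:,2],20)].mean(0);hi=Q[Q[:,2]>np.nanpercentile(Q[:,2],80)].mean(0);print(lo,hi)
for p in ((.36,-.27),): pass
L=W2[105:150,245:360].reshape(-1,3);ce=np.median(L,0); n=np.linalg.svd(L-L.mean(0),full_matrices=False)[2][2]; print("lid side",ce,n,np.degrees(np.arccos(abs(n[2]))))
E
```

```text
gold [ 0.613 -0.239  0.08 ] (((0.6060593724250793, -0.23842203617095947), 0.032554298639297485), array([ 0.6052726 , -0.23787165], dtype=float32), 857, np.float64(0.08013897440513662))
empty [ 0.495 -0.219  0.08 ] (((0.48692402243614197, -0.21737125515937805), 0.031756047159433365), array([ 0.48845053, -0.21869105], dtype=float32), 201, np.float64(0.07877576631873828))
blue [ 0.502 -0.35   0.08 ] (((0.497498482465744, -0.3494996130466461), 0.03262980282306671), array([ 0.49679744, -0.34829438], dtype=float32), 922, np.float64(0.08020550735199589))
[ 176  124   98  186 2624]
rim ((0.5625448226928711, 0.07671390473842621), (0.33413299918174744, 0.16230417788028717), 1.809868335723877) [[ 0.39299867  0.15254906]
 [ 0.39812467 -0.00967414]
 [ 0.73209095  0.00087875]
 [ 0.72696495  0.16310196]]
lid [0.5525444  0.19790691 0.14620482] [-0.02653693  0.76266204 -0.64625258] 49.74034525314764
red 16 [0.54974031 0.00082426 0.15790389] [0.57717487 0.00338073 0.1678879 ]
red side 209 [[0.55222297 0.00233013 0.10982331]
 [0.56527775 0.00489323 0.14619125]
 [0.57834586 0.00786791 0.16577641]]
311 323 160 182
[0.56524539 0.00609954 0.11356439] [0.56469654 0.00386366 0.16278178]Traceback (most recent call last):
  File "<stdin>", line 21, in <module>
    u, s, vh = gufunc(a, signature=signature)
               ~~~~~~^^^^^^^^^^^^^^^^^^^^^^^^
    raise LinAlgError("SVD did not converge")
numpy.linalg.LinAlgError: SVD did not converge
```

```bash
python3 - <<'E'
from h import *
c=cam("top"); W=pts(c); c2=cam("side"); W2=pts(c2)
P=np.vstack([W.reshape(-1,3),W2.reshape(-1,3)]); src=np.r_[np.zeros(W[...,0].size),np.ones(W2[...,0].size)]
yaw=np.radians(1.9); o=np.array([.5625,.0866])
for it in range(2):
  R=np.array([[np.cos(yaw),-np.sin(yaw)],[np.sin(yaw),np.cos(yaw)]])
  q=(P[:,:2]-o)@R
  r=(abs(P[:,2]-.092)<.005)
  for s in(0,1):
    k=r&(src==s)
    a=k&(abs(q[:,0])<.14)&(q[:,1]<-.05)&(q[:,1]>-.072)
    w=np.polyfit(q[a,0],q[a,1],1)
    e1=k&(abs(q[:,1])<.045)&(abs(q[:,0]-.161)<.014); e2=k&(abs(q[:,1])<.045)&(abs(q[:,0]+.161)<.014)
    b=k&(abs(q[:,0])<.12)&(abs(q[:,1]-.06)<.012)
    print(s,"-y wall",a.sum(),w,np.percentile(q[a,1],[3,50,97]),"+x",np.percentile(q[e1,0],[3,50,97]),"-x",np.percentile(q[e2,0],[3,50,97]),"+y",np.percentile(q[b,1],[3,50,97]), np.median(P[a,2]))
# silver tins tops in case z? 8+80=88mm
for x in(-.095,.095):
  for s,ww in((0,W),(1,W2)):
    qq=(ww[...,:2]-o)@R; m=(abs(ww[...,2]-.088)<.005)&(np.hypot(qq[...,0]-x,qq[...,1])<.036)
    print(x,s,m.sum(),cv2.minEnclosingCircle(qq[m].astype(np.float32)) if m.sum() else 0)
E
```

```text
0 -y wall 669 [ 0.00117575 -0.06726515] [-0.07121695 -0.06729471 -0.06334283] +x [0.15625149 0.15985741 0.16481374] -x [-0.16509319 -0.1612593  -0.15737644] +y [0.05665794 0.06270649 0.06998868] 0.0914418130492084
1 -y wall 402 [ 0.00067769 -0.0660525 ] [-0.07029136 -0.06675502 -0.05979523] +x [0.15525893 0.15867949 0.16345088] -x [-0.16561724 -0.1619162  -0.15803254] +y [0.05757331 0.06385966 0.07128436] 0.09137861469075798
0 -y wall 669 [ 0.00117575 -0.06726515] [-0.07121695 -0.06729471 -0.06334283] +x [0.15625149 0.15985741 0.16481374] -x [-0.16509319 -0.1612593  -0.15737644] +y [0.05665794 0.06270649 0.06998868] 0.0914418130492084
1 -y wall 402 [ 0.00067769 -0.0660525 ] [-0.07029136 -0.06675502 -0.05979523] +x [0.15525893 0.15867949 0.16345088] -x [-0.16561724 -0.1619162  -0.15803254] +y [0.05757331 0.06385966 0.07128436] 0.09137861469075798
-0.095 0 966 ((-0.0955088809132576, -0.00347384181804955), 0.031992655247449875)
-0.095 1 360 ((-0.09698129445314407, -0.0018682969966903329), 0.03343461826443672)
0.095 0 855 ((0.09620479494333267, -0.0005643884069286287), 0.03243791311979294)
0.095 1 327 ((0.09478970617055893, 0.0020126926247030497), 0.03345358744263649)
```

Emit:
move_arm([
  {"tx": 0.04,"ty": 0.034,"tz": -0.01,"twist": 8},
  {"tx": 0.08,"ty": 0.07,"tz": -0.02,"twist": 16},
  {"tx": 0.125,"ty": 0.108,"tz": -0.03,"twist": 25},
  {"tx": 0.17,"ty": 0.147,"tz": -0.04,"twist": 34},
  {"tx": 0.22,"ty": 0.19,"tz": -0.05,"twist": 43},
  {"tx": 0.265,"ty": 0.229,"tz": -0.05,"twist": 52},
  {"tx": 0.31,"ty": 0.268,"tz": -0.05,"twist": 60},
  {"tx": 0.357,"ty": 0.308,"tz": -0.05,"twist": 67.4},
  {"tx": 0.357,"ty": 0.308,"tz": -0.05,"twist": 67.4},
  {"tx": 0.357,"ty": 0.308,"tz": -0.05,"twist": 67.4},
  {"tx": 0.357,"ty": 0.308,"tz": -0.05,"twist": 67.4},
])

```text
invalid input at $.plan[0]: expected keys gripper, tx, ty, tz, twist
```

Emit:
move_arm([
  {"tx": 0.04,"ty": 0.034,"tz": -0.01,"twist": 8,"gripper": 1},
  {"tx": 0.08,"ty": 0.07,"tz": -0.02,"twist": 16,"gripper": 1},
  {"tx": 0.125,"ty": 0.108,"tz": -0.03,"twist": 25,"gripper": 1},
  {"tx": 0.17,"ty": 0.147,"tz": -0.04,"twist": 34,"gripper": 1},
  {"tx": 0.22,"ty": 0.19,"tz": -0.05,"twist": 43,"gripper": 1},
  {"tx": 0.265,"ty": 0.229,"tz": -0.05,"twist": 52,"gripper": 1},
  {"tx": 0.31,"ty": 0.268,"tz": -0.05,"twist": 60,"gripper": 1},
  {"tx": 0.357,"ty": 0.308,"tz": -0.05,"twist": 67.4,"gripper": 1},
  {"tx": 0.357,"ty": 0.308,"tz": -0.05,"twist": 67.4,"gripper": 1},
  {"tx": 0.357,"ty": 0.308,"tz": -0.05,"twist": 67.4,"gripper": 1},
  {"tx": 0.357,"ty": 0.308,"tz": -0.05,"twist": 67.4,"gripper": 1},
])

```text
time: 1.68
tool_pos: [0.6056, -0.2388, 0.2033]
eef_rot: [0.696, 0.718, -0.0, -0.0]
wrist_force: [-0.8, -0.1, -0.2]
finger_gap: 1.0
grasp_force: 0.0
```

Emit:
move_arm([
  {"tx": 0,"ty": 0,"tz": -0.04,"twist": 0,"gripper": 1},
  {"tx": 0,"ty": 0,"tz": -0.08,"twist": 0,"gripper": 1},
  {"tx": 0,"ty": 0,"tz": -0.11,"twist": 0,"gripper": 1},
  {"tx": 0,"ty": 0,"tz": -0.13,"twist": 0,"gripper": 1},
  {"tx": 0,"ty": 0,"tz": -0.14,"twist": 0,"gripper": 1},
  {"tx": 0,"ty": 0,"tz": -0.14,"twist": 0,"gripper": 1},
  {"tx": 0,"ty": 0,"tz": -0.14,"twist": 0,"gripper": 0.5},
  {"tx": 0,"ty": 0,"tz": -0.14,"twist": 0,"gripper": 0.5},
  {"tx": 0,"ty": 0,"tz": -0.14,"twist": 0,"gripper": 0.5},
  {"tx": 0,"ty": 0,"tz": -0.14,"twist": 0,"gripper": 0.5},
  {"tx": 0,"ty": 0,"tz": -0.14,"twist": 0,"gripper": 0.5},
  {"tx": 0,"ty": 0,"tz": -0.14,"twist": 0,"gripper": 0.5},
], newtons=40)

```text
time: 3.18
tool_pos: [0.6075, -0.2383, 0.0652]
eef_rot: [0.695, 0.719, 0.0, 0.001]
wrist_force: [-1.3, -0.4, 7.0]
finger_gap: 0.735
grasp_force: 45.0
```

Emit:
move_arm([
  {"tx": 0,"ty": 0,"tz": 0.03,"twist": 0,"gripper": 0.5},
  {"tx": 0,"ty": 0,"tz": 0.08,"twist": 0,"gripper": 0.5},
  {"tx": 0,"ty": 0,"tz": 0.13,"twist": 0,"gripper": 0.5},
  {"tx": 0,"ty": 0,"tz": 0.18,"twist": 0,"gripper": 0.5},
  {"tx": -0.004,"ty": 0.03,"tz": 0.2,"twist": 0,"gripper": 0.5},
  {"tx": -0.011,"ty": 0.08,"tz": 0.2,"twist": 0,"gripper": 0.5},
  {"tx": -0.018,"ty": 0.13,"tz": 0.2,"twist": 0,"gripper": 0.5},
  {"tx": -0.025,"ty": 0.18,"tz": 0.2,"twist": 0,"gripper": 0.5},
  {"tx": -0.032,"ty": 0.23,"tz": 0.2,"twist": 0,"gripper": 0.5},
  {"tx": -0.039,"ty": 0.28,"tz": 0.2,"twist": 0,"gripper": 0.5},
  {"tx": -0.044,"ty": 0.31,"tz": 0.2,"twist": 0,"gripper": 0.5},
  {"tx": -0.044,"ty": 0.323,"tz": 0.2,"twist": 0,"gripper": 0.5},
  {"tx": -0.044,"ty": 0.323,"tz": 0.2,"twist": 0,"gripper": 0.5},
  {"tx": -0.044,"ty": 0.323,"tz": 0.2,"twist": 0,"gripper": 0.5},
  {"tx": -0.044,"ty": 0.323,"tz": 0.2,"twist": 0,"gripper": 0.5},
])

```text
time: 5.05
tool_pos: [0.5627, 0.0842, 0.2632]
eef_rot: [0.695, 0.719, -0.0, 0.0]
wrist_force: [0.2, 0.1, -1.6]
finger_gap: 0.736
grasp_force: 45.1
```

```bash
python3 - <<'E'
from h import *
c=cam("side"); save(c,"side1.png"); W=pts(c)
h=cv2.cvtColor(c["color"],cv2.COLOR_RGB2HSV)
m=((h[...,0]>18)&(h[...,0]<32)&(h[...,1]>140)&(W[...,2]>.15)&(abs(W[...,1]-.06)<.06)&(abs(W[...,0]-.56)<.06))
P=W[m]; print(m.sum(),np.percentile(P,[1,50,99],axis=0))
from scipy.optimize import least_squares
r=least_squares(lambda p:np.hypot(P[:,0]-p[0],P[:,1]-p[1])-.032,[.562,.085],loss="soft_l1",f_scale=.002); print(r.x, np.std(r.fun))
print({k:ctrl.state()[k] for k in("tool_pos","wrist_force","finger_gap")})
E
```

```text
914 [[0.5326633  0.05296093 0.20039341]
 [0.55922825 0.05848253 0.24096766]
 [0.5922677  0.07814587 0.27766667]]
[0.56261748 0.08679516] 0.0011155758126503254
{'tool_pos': array([0.56267023, 0.08425781, 0.26321082]), 'wrist_force': array([ 0.10595574,  0.51284045, -2.31479335]), 'finger_gap': 0.7402572955940532}
```

Emit:
move_arm([
  {"tx": 0,"ty": 0,"tz": -0.03,"twist": 0,"gripper": 0.5},
  {"tx": 0,"ty": 0,"tz": -0.07,"twist": 0,"gripper": 0.5},
  {"tx": 0,"ty": 0,"tz": -0.1,"twist": 0,"gripper": 0.5},
  {"tx": 0,"ty": 0,"tz": -0.13,"twist": 0,"gripper": 0.5},
  {"tx": 0,"ty": 0,"tz": -0.15,"twist": 0,"gripper": 0.5},
  {"tx": 0,"ty": 0,"tz": -0.17,"twist": 0,"gripper": 0.5},
  {"tx": 0,"ty": 0,"tz": -0.18,"twist": 0,"gripper": 0.5},
  {"tx": 0,"ty": 0,"tz": -0.186,"twist": 0,"gripper": 0.5},
  {"tx": 0,"ty": 0,"tz": -0.186,"twist": 0,"gripper": 0.5},
  {"tx": 0,"ty": 0,"tz": -0.186,"twist": 0,"gripper": 0.5},
])

```text
time: 6.35
tool_pos: [0.5632, 0.0854, 0.0782]
eef_rot: [0.695, 0.719, 0.001, 0.0]
wrist_force: [0.6, -0.7, -3.3]
finger_gap: 0.739
grasp_force: 45.1
```

Emit:
move_arm([
  {"tx": 0,"ty": 0,"tz": -0.001,"twist": 0,"gripper": 0.5},
  {"tx": 0,"ty": 0,"tz": -0.002,"twist": 0,"gripper": 0.5},
  {"tx": 0,"ty": 0,"tz": -0.003,"twist": 0,"gripper": 0.5},
  {"tx": 0,"ty": 0,"tz": -0.004,"twist": 0,"gripper": 0.5},
  {"tx": 0,"ty": 0,"tz": -0.004,"twist": 0,"gripper": 0.5},
])

```text
time: 6.98
tool_pos: [0.5625, 0.0854, 0.0733]
eef_rot: [0.695, 0.719, 0.0, -0.0]
wrist_force: [0.8, 0.7, -1.4]
finger_gap: 0.741
grasp_force: 45.4
```

Emit:
move_arm([
  {"tx": 0,"ty": 0,"tz": -0.001,"twist": 0,"gripper": 0.5},
  {"tx": 0,"ty": 0,"tz": -0.001,"twist": 0,"gripper": 0.5},
  {"tx": 0,"ty": 0,"tz": -0.002,"twist": 0,"gripper": 0.5},
  {"tx": 0,"ty": 0,"tz": -0.002,"twist": 0,"gripper": 0.5},
])

```text
time: 7.48
tool_pos: [0.5626, 0.0854, 0.0732]
eef_rot: [0.695, 0.719, -0.0, -0.0]
wrist_force: [-9.8, -0.4, 15.8]
finger_gap: 0.74
grasp_force: 46.9
```

Emit:
move_arm([
  {"tx": 0,"ty": 0,"tz": 0.001,"twist": 0,"gripper": 0.5},
  {"tx": 0,"ty": 0,"tz": 0.001,"twist": 0,"gripper": 0.88},
  {"tx": 0,"ty": 0,"tz": 0.001,"twist": 0,"gripper": 0.88},
  {"tx": 0,"ty": 0,"tz": 0.001,"twist": 0,"gripper": 0.88},
  {"tx": 0,"ty": 0,"tz": 0.001,"twist": 0,"gripper": 0.88},
  {"tx": 0,"ty": 0,"tz": 0.01,"twist": 0,"gripper": 0.88},
  {"tx": 0,"ty": 0,"tz": 0.03,"twist": 0,"gripper": 0.88},
  {"tx": 0,"ty": 0,"tz": 0.06,"twist": 0,"gripper": 0.88},
  {"tx": 0,"ty": 0,"tz": 0.1,"twist": 0,"gripper": 0.88},
  {"tx": 0,"ty": 0,"tz": 0.15,"twist": 0,"gripper": 0.8},
  {"tx": 0,"ty": 0,"tz": 0.2,"twist": 0,"gripper": 0.6},
  {"tx": 0,"ty": 0,"tz": 0.23,"twist": 0,"gripper": 0.4},
  {"tx": 0,"ty": 0,"tz": 0.23,"twist": 0,"gripper": 0.2},
  {"tx": 0,"ty": 0,"tz": 0.23,"twist": 0,"gripper": 0},
])

```text
time: 9.22
tool_pos: [0.5622, 0.0853, 0.3013]
eef_rot: [0.695, 0.719, 0.0, 0.0]
wrist_force: [0.4, 0.8, 0.2]
finger_gap: 0.011
grasp_force: 0.0
```

```bash
python3 - <<'E'
from h import *
c=cam("side"); save(c,"side2.png"); W=pts(c)
print(circ(W,.5626,.0855,.088,r=.036))
L=W[85:150,245:360].reshape(-1,3); L=L[(np.isfinite(L).all(1))&(L[:,2]>.11)&(L[:,1]>.15)&(L[:,1]<.3)]
ce=np.median(L,0); n=np.linalg.svd(L-L.mean(0),full_matrices=False)[2][2]; print("lid side",len(L),ce,n,np.degrees(np.arccos(abs(n[2]))),L.min(0),L.max(0))
print(ctrl.state())
E
```

```text
(((0.5605264902114868, 0.08670691400766373), 0.031754281371831894), array([0.55345094, 0.08182104], dtype=float32), 219, np.float64(0.08857627797083811))
lid side 5079 [0.56004925 0.20617889 0.15280598] [-0.02750281  0.76222066 -0.64673276] 49.7042836663853 [0.41467281 0.16164318 0.11001907] [0.71740263 0.25029792 0.19734817]
{'time': 9.275, 'q': array([ 6.04235866e-02,  3.11175896e-02,  1.50777166e+00, -3.60932088e-06,
        1.60434190e+00,  2.60627575e-02]), 'joint_velocities': array([ 0.00069307,  0.01257499,  0.0137352 ,  0.00171537, -0.00049862,
       -0.00036072]), 'tau': array([ 2.32291839e-02, -5.37444270e+01, -5.19818223e+01,  5.56039631e-04,
        5.32587175e-03,  1.36748042e-05]), 'tool_pos': array([0.56188078, 0.0852846 , 0.30030751]), 'eef_rot': array([ 6.94854446e-01,  7.19149934e-01, -6.05017725e-04, -5.52383604e-04]), 'wrist_force': array([-0.51959783,  0.72816182, -0.66272   ]), 'wrist_torque': array([-0.04411999, -0.08743042,  0.01775955]), 'grasp_force': 0.0, 'finger_gap': -0.0025807975901994706}
```

View pics/side2.png

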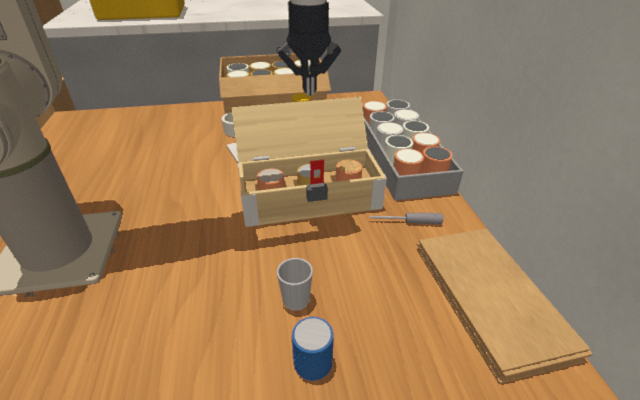

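The side view shows the gold tin standing in the middle pocket behind the hasp at (305,172). Its top is at z = 0.0886, as expected. Next I go behind the lid, off its centre to clear the staple and hasp.

Emit:
move_arm([
  {"tx": -0.02,"ty": 0.045,"tz": 0,"twist": 0,"gripper": 0},
  {"tx": -0.04,"ty": 0.09,"tz": 0,"twist": 0,"gripper": 0},
  {"tx": -0.06,"ty": 0.14,"tz": 0,"twist": 0,"gripper": 0},
  {"tx": -0.08,"ty": 0.19,"tz": 0,"twist": 0,"gripper": 0},
  {"tx": -0.087,"ty": 0.208,"tz": 0,"twist": 0,"gripper": 0},
  {"tx": -0.087,"ty": 0.208,"tz": 0,"twist": 0,"gripper": 0},
  {"tx": -0.087,"ty": 0.208,"tz": -0.03,"twist": 0,"gripper": 0},
  {"tx": -0.087,"ty": 0.208,"tz": -0.07,"twist": 0,"gripper": 0},
  {"tx": -0.087,"ty": 0.208,"tz": -0.101,"twist": 0,"gripper": 0},
  {"tx": -0.087,"ty": 0.208,"tz": -0.101,"twist": 0,"gripper": 0},
  {"tx": -0.087,"ty": 0.208,"tz": -0.101,"twist": 0,"gripper": 0},
])

```text
time: 10.65
tool_pos: [0.4764, 0.2927, 0.2015]
eef_rot: [0.695, 0.719, 0.0, 0.0]
wrist_force: [-0.4, 0.4, 0.7]
finger_gap: -0.001
grasp_force: 0.0
```

Emit:
move_arm([
  {"tx": 0,"ty": -0.015,"tz": 0,"twist": 0,"gripper": 0},
  {"tx": 0.001,"ty": -0.025,"tz": 0,"twist": 0,"gripper": 0},
  {"tx": 0.001,"ty": -0.035,"tz": 0,"twist": 0,"gripper": 0},
  {"tx": 0.002,"ty": -0.045,"tz": 0,"twist": 0,"gripper": 0},
  {"tx": 0.002,"ty": -0.055,"tz": 0,"twist": 0,"gripper": 0},
  {"tx": 0.002,"ty": -0.065,"tz": 0,"twist": 0,"gripper": 0},
  {"tx": 0.003,"ty": -0.075,"tz": 0,"twist": 0,"gripper": 0},
  {"tx": 0.003,"ty": -0.085,"tz": 0,"twist": 0,"gripper": 0},
])

```text
time: 11.65
tool_pos: [0.4794, 0.2093, 0.2027]
eef_rot: [0.695, 0.719, 0.002, -0.0]
wrist_force: [-5.8, 10.4, 21.8]
finger_gap: -0.002
grasp_force: 2.0
```

```bash
python3 - <<'E'
from h import *
c=cam("side"); cr=c["color"][20:240,200:440]; cv2.imwrite("pics/c3.png",cv2.cvtColor(cv2.resize(cr,None,fx=3,fy=2.7),cv2.COLOR_RGB2BGR))
W=pts(c); m=(W[...,2]>.11)&(W[...,2]<.23)&(abs(W[...,0]-.62)<.06)&(W[...,1]>.1)&(W[...,1]<.25); L=W[m]
n=np.linalg.svd(L-L.mean(0),full_matrices=False)[2][2]; print(len(L),n,L.max(0),L.min(0)); print(ctrl.state()["wrist_force"],ctrl.state()["wrist_torque"])
E
```

```text
2308 [ 0.03385791 -0.95355145  0.29932135] [0.67994781 0.20558326 0.22255107] [0.56006068 0.1549195  0.11002369]
[-3.20568012  5.82863494 11.44947233] [ 0.69023179  0.67179895 -0.05715171]
```

View pics/c3.png

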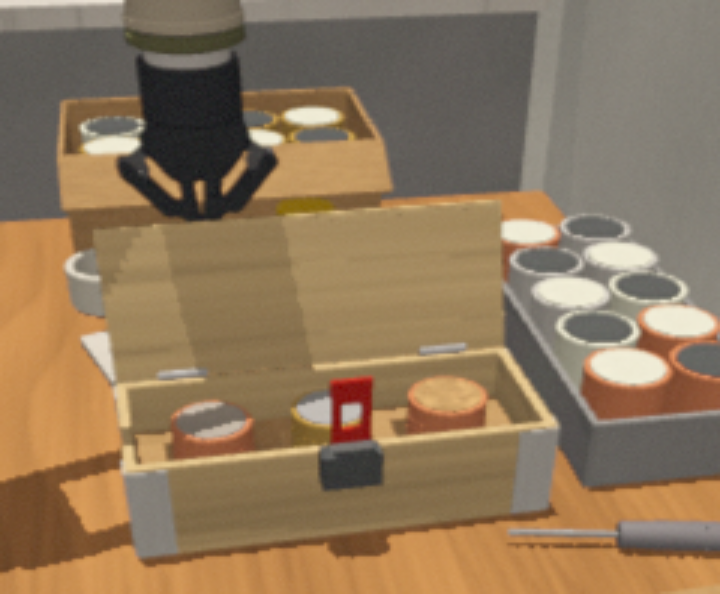

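The crop shows the lid at about 107°, with its edge under the gripper's knuckles at (200,205). I raise the tool 20 mm before pushing on.

Emit:
move_arm([
  {"tx": 0,"ty": 0.002,"tz": 0.01,"twist": 0,"gripper": 0},
  {"tx": 0,"ty": 0.002,"tz": 0.02,"twist": 0,"gripper": 0},
  {"tx": 0,"ty": -0.01,"tz": 0.02,"twist": 0,"gripper": 0},
  {"tx": 0.001,"ty": -0.02,"tz": 0.02,"twist": 0,"gripper": 0},
  {"tx": 0.001,"ty": -0.03,"tz": 0.02,"twist": 0,"gripper": 0},
  {"tx": 0.001,"ty": -0.04,"tz": 0.02,"twist": 0,"gripper": 0},
])

```text
time: 12.45
tool_pos: [0.4794, 0.1674, 0.22]
eef_rot: [0.695, 0.719, -0.0, -0.0]
wrist_force: [1.1, 2.5, 3.0]
finger_gap: -0.002
grasp_force: 1.5
```

Emit:
move_arm([
  {"tx": 0,"ty": -0.01,"tz": 0,"twist": 0,"gripper": 0},
  {"tx": 0.001,"ty": -0.02,"tz": 0,"twist": 0,"gripper": 0},
  {"tx": 0.001,"ty": -0.03,"tz": 0,"twist": 0,"gripper": 0},
  {"tx": 0.001,"ty": -0.044,"tz": 0,"twist": 0,"gripper": 0},
  {"tx": 0.001,"ty": -0.044,"tz": 0,"twist": 0,"gripper": 0},
])

```text
time: 13.08
tool_pos: [0.4805, 0.1229, 0.2202]
eef_rot: [0.695, 0.719, -0.0, 0.0]
wrist_force: [-0.3, 0.7, -0.0]
finger_gap: 0.002
grasp_force: 0.0
```

```bash
cat > lid.py <<'E'
from h import *
# lid angle about the hinge: densest direction of the lid's points in the case's y-z plane
W=np.vstack([pts(cam(n)).reshape(-1,3) for n in("side","top")])
yaw=np.radians(1.95); q=(W[:,:2]-[.562,.0855])@np.array([[np.cos(yaw),-np.sin(yaw)],[np.sin(yaw),np.cos(yaw)]])
dy=.068-q[:,1]; dz=W[:,2]-.092; r=np.hypot(dy,dz)
m=(q[:,0]>.02)&(q[:,0]<.16)&(r>.05)&(r<.138)&(dz>-.01)
h,e=np.histogram(np.degrees(np.arctan2(dz[m],dy[m])),bins=np.arange(-5,140,3))
for i in np.argsort(-h)[:6]: print(e[i],h[i])
E
python3 lid.py
```

```text
64 1159
67 1136
-5 955
-2 780
70 276
1 18
```

Emit:
move_arm([
  {"tx": 0,"ty": -0.01,"tz": -0.007,"twist": 0,"gripper": 0},
  {"tx": 0.001,"ty": -0.018,"tz": -0.012,"twist": 0,"gripper": 0},
  {"tx": 0.001,"ty": -0.027,"tz": -0.017,"twist": 0,"gripper": 0},
  {"tx": 0.001,"ty": -0.034,"tz": -0.023,"twist": 0,"gripper": 0},
  {"tx": 0.001,"ty": -0.041,"tz": -0.029,"twist": 0,"gripper": 0},
  {"tx": 0.002,"ty": -0.047,"tz": -0.036,"twist": 0,"gripper": 0},
  {"tx": 0.002,"ty": -0.053,"tz": -0.044,"twist": 0,"gripper": 0},
  {"tx": 0.002,"ty": -0.058,"tz": -0.052,"twist": 0,"gripper": 0},
  {"tx": 0.002,"ty": -0.063,"tz": -0.061,"twist": 0,"gripper": 0},
  {"tx": 0.002,"ty": -0.066,"tz": -0.07,"twist": 0,"gripper": 0},
  {"tx": 0.002,"ty": -0.069,"tz": -0.079,"twist": 0,"gripper": 0},
  {"tx": 0.002,"ty": -0.071,"tz": -0.089,"twist": 0,"gripper": 0},
  {"tx": 0.002,"ty": -0.071,"tz": -0.089,"twist": 0,"gripper": 0},
])

```text
time: 14.8
tool_pos: [0.4815, 0.0533, 0.1299]
eef_rot: [0.695, 0.719, -0.001, -0.001]
wrist_force: [-0.4, 0.1, 1.2]
finger_gap: 0.0
grasp_force: 0.0
```

```bash
python3 lid.py
```

```text
7 1686
4 577
10 482
-2 272
-5 104
13 62
```

Emit:
move_arm([
  {"tx": 0,"ty": 0,"tz": -0.003,"twist": 0,"gripper": 0},
  {"tx": 0,"ty": 0,"tz": -0.006,"twist": 0,"gripper": 0},
  {"tx": 0,"ty": 0,"tz": -0.008,"twist": 0,"gripper": 0},
  {"tx": 0,"ty": 0,"tz": -0.009,"twist": 0,"gripper": 0},
  {"tx": 0,"ty": 0,"tz": -0.009,"twist": 0,"gripper": 0},
])

```text
time: 15.52
tool_pos: [0.4824, 0.0534, 0.1222]
eef_rot: [0.695, 0.719, -0.0, -0.0]
wrist_force: [-0.2, -0.5, 0.5]
finger_gap: 0.004
grasp_force: 0.2
```

Emit:
move_arm([
  {"tx": 0,"ty": 0,"tz": -0.001,"twist": 0,"gripper": 0},
  {"tx": 0,"ty": 0,"tz": -0.002,"twist": 0,"gripper": 0},
  {"tx": 0,"ty": 0,"tz": -0.002,"twist": 0,"gripper": 0},
])

```text
time: 15.9
tool_pos: [0.4825, 0.0534, 0.1219]
eef_rot: [0.695, 0.719, -0.0, -0.0]
wrist_force: [-8.6, -0.3, 16.4]
finger_gap: 0.0
grasp_force: 8.1
```

Emit:
move_arm([
  {"tx": 0,"ty": 0,"tz": 0.03,"twist": 0,"gripper": 0},
  {"tx": 0,"ty": 0,"tz": 0.08,"twist": 0,"gripper": 0},
  {"tx": 0,"ty": 0,"tz": 0.13,"twist": 0,"gripper": 0},
  {"tx": 0.02,"ty": -0.02,"tz": 0.14,"twist": 0,"gripper": 0},
  {"tx": 0.05,"ty": -0.05,"tz": 0.14,"twist": 0,"gripper": 0},
  {"tx": 0.084,"ty": -0.0925,"tz": 0.14,"twist": 0,"gripper": 0},
  {"tx": 0.084,"ty": -0.0925,"tz": 0.14,"twist": 0,"gripper": 0},
  {"tx": 0.084,"ty": -0.0925,"tz": 0.14,"twist": 0,"gripper": 0},
])

```text
time: 16.9
tool_pos: [0.5661, -0.039, 0.2597]
eef_rot: [0.695, 0.719, -0.0, -0.001]
wrist_force: [0.2, 0.6, -0.0]
finger_gap: 0.001
grasp_force: 0.0
```

```bash
cat > hasp.py <<'E'
from h import *
import sys
c=cam("side"); W=pts(c)
yaw=np.radians(1.95); R=np.array([[np.cos(yaw),-np.sin(yaw)],[np.sin(yaw),np.cos(yaw)]]); q=(W[...,:2]-[.562,.0855])@R
h=cv2.cvtColor(c["color"],cv2.COLOR_RGB2HSV)
near=(abs(q[...,0])<.03)&(q[...,1]>-.13)&(q[...,1]<.02)&(W[...,2]>.09)
red=near&((h[...,0]<6)|(h[...,0]>172))&(h[...,1]>180)&(h[...,2]>60)
Q=np.c_[q[red],W[red][:,2]]; print("red x'y'z",red.sum(),np.percentile(Q,[3,50,97],axis=0).round(4).tolist())
a=np.degrees(np.arctan2(Q[:,2]-.102,Q[:,1]+.078)); print("hasp ang",np.percentile(a,[10,50,90]))
for lo,hi in((-.06,-.05),(-.03,-.02),(.03,.05)):
  m=(abs(q[...,0])>.05)&(abs(q[...,0])<.15)&(q[...,1]>lo)&(q[...,1]<hi); print("lid z",lo,np.median(W[m][:,2]))
save(c,sys.argv[1]) if len(sys.argv)>1 else 0
E
python3 hasp.py
```

```text
red x'y'z 195 [[-0.0127, -0.083, 0.1092], [-0.0012, -0.0806, 0.1462], [0.0122, -0.0768, 0.1646]]
hasp ang [91.15194726 93.73017073 98.88401378]
lid z -0.06 0.09998544048340569
lid z -0.03 0.1000201419074227
lid z 0.03 0.10055753944387857
```

Emit:
move_arm([
  {"tx": 0,"ty": 0,"tz": -0.04,"twist": 0,"gripper": 0},
  {"tx": 0,"ty": 0,"tz": -0.083,"twist": 0,"gripper": 0},
  {"tx": 0,"ty": 0,"tz": -0.083,"twist": 0,"gripper": 0},
  {"tx": 0,"ty": 0.015,"tz": -0.083,"twist": 0,"gripper": 0},
  {"tx": -0.001,"ty": 0.026,"tz": -0.083,"twist": 0,"gripper": 0},
  {"tx": -0.001,"ty": 0.034,"tz": -0.083,"twist": 0,"gripper": 0},
  {"tx": -0.001,"ty": 0.041,"tz": -0.083,"twist": 0,"gripper": 0},
  {"tx": -0.002,"ty": 0.048,"tz": -0.083,"twist": 0,"gripper": 0},
  {"tx": -0.002,"ty": 0.055,"tz": -0.085,"twist": 0,"gripper": 0},
  {"tx": -0.002,"ty": 0.062,"tz": -0.088,"twist": 0,"gripper": 0},
  {"tx": -0.002,"ty": 0.066,"tz": -0.09,"twist": 0,"gripper": 0},
  {"tx": -0.002,"ty": 0.07,"tz": -0.093,"twist": 0,"gripper": 0},
  {"tx": -0.003,"ty": 0.077,"tz": -0.099,"twist": 0,"gripper": 0},
  {"tx": -0.003,"ty": 0.077,"tz": -0.099,"twist": 0,"gripper": 0},
])

```text
time: 18.7
tool_pos: [0.5629, 0.0384, 0.1603]
eef_rot: [0.695, 0.719, -0.0, -0.001]
wrist_force: [0.4, -0.9, -0.2]
finger_gap: 0.002
grasp_force: 0.0
```

```bash
python3 hasp.py
```

```text
red x'y'z 132 [[-0.0134, -0.0741, 0.1074], [-0.0027, -0.0637, 0.1155], [0.0136, -0.0423, 0.1372]]
hasp ang [37.74537238 44.33770094 52.17730029]
lid z -0.06 0.10044851762612605
lid z -0.03 0.10009611076285563
lid z 0.03 0.10055332264287753
```

Emit:
move_arm([
  {"tx": 0,"ty": -0.003,"tz": 0.012,"twist": 0,"gripper": 0},
  {"tx": 0,"ty": 0.008,"tz": 0.02,"twist": 0,"gripper": 0},
  {"tx": 0,"ty": 0.025,"tz": 0.02,"twist": 0,"gripper": 0},
  {"tx": 0,"ty": 0.025,"tz": 0.02,"twist": 0,"gripper": 0},
  {"tx": 0,"ty": 0.025,"tz": 0.01,"twist": 0,"gripper": 0},
  {"tx": 0,"ty": 0.025,"tz": 0,"twist": 0,"gripper": 0},
  {"tx": 0,"ty": 0.025,"tz": -0.008,"twist": 0,"gripper": 0},
  {"tx": 0,"ty": 0.025,"tz": -0.016,"twist": 0,"gripper": 0},
  {"tx": 0,"ty": 0.025,"tz": -0.024,"twist": 0,"gripper": 0},
  {"tx": 0,"ty": 0.025,"tz": -0.03,"twist": 0,"gripper": 0},
  {"tx": 0,"ty": 0.025,"tz": -0.032,"twist": 0,"gripper": 0},
  {"tx": 0,"ty": 0.025,"tz": -0.033,"twist": 0,"gripper": 0},
  {"tx": 0,"ty": 0.025,"tz": -0.033,"twist": 0,"gripper": 0},
])

```text
time: 20.38
tool_pos: [0.5635, 0.0627, 0.1283]
eef_rot: [0.695, 0.719, -0.0, 0.0]
wrist_force: [0.4, 0.0, 0.3]
finger_gap: 0.001
grasp_force: 0.0
```

Emit:
move_arm([
  {"tx": 0,"ty": 0,"tz": -0.001,"twist": 0,"gripper": 0},
  {"tx": 0,"ty": 0,"tz": -0.002,"twist": 0,"gripper": 0},
  {"tx": 0,"ty": 0,"tz": -0.003,"twist": 0,"gripper": 0},
  {"tx": 0,"ty": 0,"tz": -0.0035,"twist": 0,"gripper": 0},
  {"tx": 0,"ty": 0,"tz": -0.0035,"twist": 0,"gripper": 0},
])

```text
time: 21.0
tool_pos: [0.5638, 0.0628, 0.1258]
eef_rot: [0.695, 0.719, 0.0, 0.0]
wrist_force: [-3.3, -0.7, 8.0]
finger_gap: 0.001
grasp_force: 3.8
```

Emit:
move_arm([
  {"tx": 0,"ty": 0,"tz": -0.001,"twist": 0,"gripper": 0},
  {"tx": 0,"ty": 0,"tz": -0.001,"twist": 0,"gripper": 0},
  {"tx": 0,"ty": 0,"tz": 0.02,"twist": 0,"gripper": 0},
  {"tx": 0,"ty": 0,"tz": 0.06,"twist": 0,"gripper": 0},
  {"tx": 0,"ty": 0,"tz": 0.11,"twist": 0,"gripper": 0},
  {"tx": -0.03,"ty": 0.05,"tz": 0.16,"twist": 0,"gripper": 0},
  {"tx": -0.06,"ty": 0.1,"tz": 0.18,"twist": 0,"gripper": 0},
  {"tx": -0.06,"ty": 0.1,"tz": 0.18,"twist": 0,"gripper": 0},
  {"tx": -0.06,"ty": 0.1,"tz": 0.18,"twist": 0,"gripper": 0},
])

```text
time: 22.12
tool_pos: [0.5034, 0.1633, 0.305]
eef_rot: [0.694, 0.72, 0.0, 0.0]
wrist_force: [-0.4, -0.4, -0.8]
finger_gap: 0.002
grasp_force: 0.0
```

```bash
python3 hasp.py side4.png; python3 - <<'E'
from h import *
c=cam("side"); W=pts(c); 
yaw=np.radians(1.95); R=np.array([[np.cos(yaw),-np.sin(yaw)],[np.sin(yaw),np.cos(yaw)]]); q=(W[...,:2]-[.562,.0855])@R
m=(abs(q[...,0])<.012)&(q[...,1]>-.034)&(q[...,1]<-.016)&(W[...,2]>.09); print("hasp end z",np.median(W[m][:,2]))
print(circ(W,.488,-.218,.08)[0],circ(W,.4975,-.349,.08)[0])
cv2.imwrite("pics/c5.png",cv2.cvtColor(cv2.resize(c["color"][120:320,220:420],None,fx=3,fy=3),cv2.COLOR_RGB2BGR))
E
```

```text
red x'y'z 104 [[-0.0138, -0.0687, 0.1025], [-0.0018, -0.0376, 0.1043], [0.0127, -0.0182, 0.1056]]
hasp ang [ 1.30120435  3.38271313 10.91693762]
lid z -0.06 0.10002242398853789
lid z -0.03 0.1000729206146792
lid z 0.03 0.102240259406844
hasp end z 0.10397288428895701
((0.4863605201244354, -0.21533557772636414), 0.032653164118528366) ((0.49674952030181885, -0.34733378887176514), 0.032354190945625305)
```

View pics/c5.png

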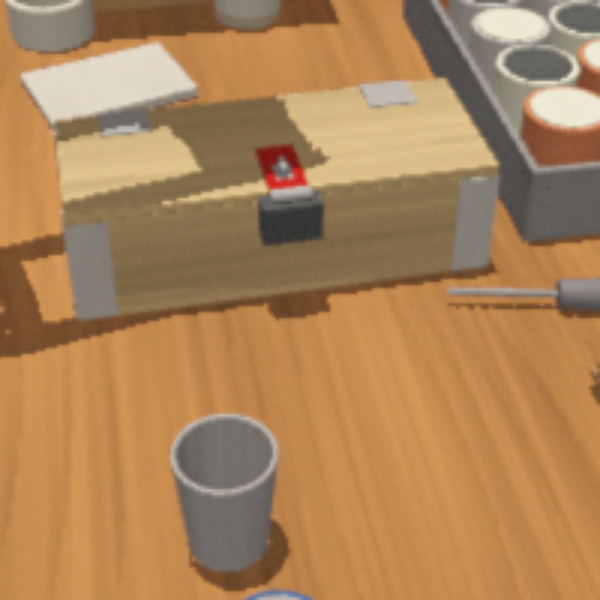

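The crop shows the lid shut and the hasp flat at (280,165), with the staple through its slot. The hasp end is at z = 0.104. The empty and blue tins have not moved.

```bash
python3 -c "
from plant import ctrl; print(ctrl.close_job())"
```

```text
the job is handed in; nothing more can be done
None
```

The gold tin stands in the middle pocket, the lid is shut, the hasp lies flat over the staple, the blue and empty tins are where they were, and the job was handed in at about 22 s.

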